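# Roll the soap caddy into its dry bay

### The arm

A 7-joint arm with a two-finger parallel gripper is mounted at the origin on the work surface. World frame = base frame: x ahead of the robot, y to its left, z up, the work surface at z = 0. Lengths are in m, angles in rad, forces in N, time in s.
With the tool pointing down it reaches from about 0.35 to 0.9 m from the base axis. Payload 19.9 kg.
Tool frame: the origin (TCP) lies between the finger pads; the fingertips stand 22 mm ahead of it and the grasp point (between the pads) lies 3 mm ahead of it; z points along the fingers, y is the line along which they close (so a half turn about z gives the same grasp; the last joint's range is limited). The gripper opens to 94 mm and grips with 3 to 60 N. Pads are 16 mm wide; open, the fingers measure 119 mm over their backs; the gripper's body (75 mm by 177 mm) begins 78 mm behind the grasp point.
Start: joints at [1.306, 0.417, -0.01, 1.614, 0.005, 1.111, -0.053], TCP at [0.138, -0.61, 0.227] pointing down, gripper open.
Joint ranges: [-2.81, 2.81], [-0.39, 2.02], [-1.27, 1.25], [0.06, 2.57], [-1.19, 4.33], [0.19, 2], [-2.82, 2.82]. Speed limits (rad/s): [1.89, 1.89, 2.39, 2.39, 3.01, 3.01, 3.01].

### API

Orientations are given as a unit quaternion [x, y, z, w].
In Python, from cell import bot gives the robot as it stands.
- The arm moves only by the shell command python3 -m pendant 'ROWS' [OPENING] [FORCE]. ROWS is JSON, a list of rows, each a list of 2 entries, a list of its own where there are three numbers: the shift along the tool's x, y, z in m, then the turn about the tool's z in degrees. A call has 1 to 12 rows; each row shifts and turns the commanded pose from where the row before left it, along the tool's axes as they then stand; what a row does not reach is not made up. A row lasts 1/10 s, in which the tool goes at most 50 mm and 8.59 degrees, less where a joint would pass 70% of its speed; a pose out of reach is approached as far as the arm can. A call with a gripper value outside its range is refused whole. OPENING is the closure in counts, from 0 (fully open) to 255 (shut), set as the call begins (- or left out, the last holds). The fingers move at their own pace and stop on an object; FORCE is the grip in N (left out, the last holds). Time passes only in rows, so rows that do not move let the fingers close. It gives the time, the measured TCP pose, the force, the opening and the grip force at its end, in the units of the state.
- bot.get_obs(): the state, without advancing time (a new reading comes with each control period).
- bot.get_image(name): name is "scene" or "top" or "wrist"; returns a dict with "color" (420x560x3 uint8, blue, green, red), "z_map" (420x560 float32, m along the optical axis (not along the pixel's ray), 0 where there is no reading), "fovy" (degrees; the focal length in pixels is half the picture's height over the tangent of half this angle, whatever the lens; pixels are square), "cx", "cy" (the principal point, pixels), "R" (3x3) and "t" (3): a world point X has camera coordinates R X + t. Camera axes: x right, y down, z forward; pixel columns grow to the right and rows downward; lengths in m; the calibration is good to about 2 mm. A picture is of the moment at which its call begins.
- bot.sign_off(): hands the job in; it is judged then, once.
The state is a dict: "time": time; "qpos": joint angles; "qd": joint speeds; "joint_efforts": joint torques, N m; "tcp_pos": TCP position; "tcp_rot": TCP orientation; "contact_force": force on the tool from outside, world axes, zero at the start; "torque": the same for the moment, N m; "gripper_width": finger opening in m; "grip_force": force on a finger pad.
Only numpy, scipy, OpenCV 4.12 (cv2) and the standard library are available. Lean on these libraries where they do the work, as an engineer would, in place of code of your own. Each camera call takes 0.05 s, during which the arm holds its last target. There are 200 camera calls.

### The job

Slide the screen panel that stands in front of the inlaid tiles all the way aside, so that the two panels stand one behind the other. Then push the wheeled caddy forwards until both front castors trail straight, while it is still wholly in front of the screen, and steer it nose first through the gap to stand squarely with the whole of it over the tiles, castors still trailing straight. Keep its wheels on the ledge, leave the other things where they stand, and let go.

Things in the scene. Friction and masses are not known exactly. Their poses are not given: they have to be found in the camera images.
- screen: Fixed low splash screen before an open-topped bay. Origin at its middle, z = 0; x runs along it away from the robot, y through it into the bay. 90 mm high posts (20 x 50 mm) at x = +-180 mm, 340 mm free between; a 30 mm kerb bounds the bay (inner faces x = +-170, y = 240 mm). Rails are flush. Two bypass panels each close one half: near panel x below 0, far panel x above 0.
- near_panel (a joint): Slide of the near panel (white, 175 long, 8 thick, 85 mm high, track at screen y = -8 mm), m: 0 closed (screen x -170 to +5 mm), 0.165 fully slid along screen +x past the far panel, leaving a 165 mm gap. Starts 0 to 0.02. About 1.5 N of friction; stays where left.
- far_panel (a joint): Slide of the far panel (same size and friction, track at screen y = +8 mm), m: 0 closed (screen x -5 to +170 mm), 0.165 fully slid along screen -x past the near panel, leaving a 165 mm gap. Starts 0 to 0.02.
- near_tab (a point): Grip point of the upright aluminium tab on top of the near panel: tab 40 mm along the screen, 10 mm thick across it, rising from the panel's top (85 mm) to 130 mm; this point is on its middle at 115 mm height. It moves with the panel (closed: at screen x = -120 mm).
- far_tab (a point): The same on the far panel (closed: at screen x = +120 mm).
- tile: The mark: a flat pale patch of four tiles inlaid flush in the bay floor, in all 140 mm (its x) by 180 mm (its y), origin at its centre, axes as the screen's. It lies in either half of the bay, about 88 mm to that side of the screen's middle and 115 to 130 mm behind it; the lota stands in the other half.
- caddy: Steel caddy, about 0.7 kg, frame 104 wide, 150 mm long, open basket to 82 mm height, open over the castors. Origin at ledge height under its middle; y points forwards (nose), x right, z up. Swivel castors in front (pivots x = +-34, y = 48 mm); fixed wheels behind (axle y = -45 mm) roll only along y. Starts in front of the screen, nose roughly to it. A scrubber rides in it.
- caddy_center (a point): Middle of the caddy's frame, 37 mm above the ledge, over the body's origin.
- caddy_handle (a point): Centre of the push bar across the caddy's rear: 94 mm long across the caddy, 10 mm thick fore and aft, 16 mm high, its centre 140 mm above the ledge and 65 mm behind the caddy's centre. It can be gripped from above.
- castor_l (a joint): Swivel angle of the left front castor, rad, counter-clockwise from above; 0 = wheel trailing straight behind its pivot. Turns freely without stops; starts anywhere from 0.8 to 2.2. Rolled straight forwards, it swings to trail within about 60 mm.
- castor_r (a joint): The same for the right front castor; starts anywhere from -2.2 to 2.2.
- castor_l_wheel (a point): Centre of the left castor's wheel (28 mm diameter), 16 mm behind its pivot when it trails: at caddy x = -34 mm, y = 32 mm.
- castor_r_wheel (a point): Centre of the right castor's wheel; trailing, at caddy x = +34 mm, y = 32 mm.
- lota_center (a point): Centre of a round aluminium lota, 100 mm wide, 98 mm high, standing loose in the half of the bay without the tile. A bystander.
- tumbler_center (a point): Centre of a steel tumbler, 72 mm wide, 100 mm high. A bystander.
- soapcase_center (a point): Centre of a soap case, 77 x 107 x 38 mm. A bystander.
- oilbottle_center (a point): Centre of a glass oil bottle, 56 mm wide, 150 mm high. A bystander.
- pumice_center (a point): Centre of a round pumice stone, 72 mm wide, 34 mm high. A bystander.
There are look-alikes about, which are no part of the job. Leave any orange or yellow look-alike of the caddy alone.

How it is judged:
By the outcome, as a careful person would: the job done as asked, in the order asked, and still so for the second after the job is handed in, with the robot touching nothing.
It also fails if it takes over 67 s, if anything falls off the work surface, if the arm or the gripper's body presses on something with over 40 N, if the wrist force passes 120 N, or if a joint passes its speed limit or range.

## Working session

There is one attempt and no reset: what is moved stays moved. The work goes in short steps, Python scripts to look and compute and a shell command to move; the robot and the scene stay as the last step left them, time stands still between calls to the robot, and variables do not carry over. Pictures are saved under pics/ and viewed, at most 10 in all, crops included, and the job is handed in when it is done.

```bash
ls; mkdir -p pics
cat > h.py <<'E'
import numpy as np, cv2
from cell import bot
from scipy.spatial.transform import Rotation as Ro
def shot(n,f):
    im=bot.get_image(n); cv2.imwrite(f'pics/{f}.png',im['color']); np.savez(f'pics/{f}.npz',**im); return im
def load(f): return dict(np.load(f'pics/{f}.npz'))
def foc(im): return im['color'].shape[0]/2/np.tan(np.radians(float(im['fovy']))/2)
def cloud(im):
    f=foc(im); z=im['z_map']; v,u=np.mgrid[:z.shape[0],:z.shape[1]]
    c=np.stack([(u-im['cx'])/f*z,(v-im['cy'])/f*z,z],-1)
    return (c-im['t'])@im['R']
def px(im,u,v,h):
    "pixel -> world at height h"
    f=foc(im); d=im['R'].T@np.array([(u-im['cx'])/f,(v-im['cy'])/f,1]); o=-im['R'].T@im['t']
    return o+d*(h-o[2])/d[2]
def proj(im,X):
    c=im['R']@np.array(X)+im['t']; f=foc(im); return c[:2]/c[2]*f+[im['cx'],im['cy']]
E
python3 - <<'E'
from h import *
a=shot('top','top0');b=shot('scene','sc0')
for n,i in(('top',a),('sc',b)): print(n,i['fovy'],-i['R'].T@i['t'],i['R'].round(2).tolist())
o=bot.get_obs();print({k:np.round(v,3).tolist() for k,v in o.items()})
cv2.imwrite('pics/both0.png',cv2.resize(np.vstack([a['color']]),(800,600),interpolation=cv2.INTER_CUBIC))
E
```

```text
pics
top 48.41810367760569 [ 0.29492554 -0.08128211  1.34287493] [[0.02, -1.0, 0.02], [-0.98, -0.02, -0.2], [0.2, -0.01, -0.98]]
sc 47.81357082747486 [1.47643998 0.1646983  0.93916857] [[-0.27, 0.96, -0.0], [0.63, 0.17, -0.75], [-0.73, -0.21, -0.66]]
{'time': 0.1, 'qpos': [1.306, 0.418, -0.01, 1.614, 0.005, 1.111, -0.053], 'qd': [0.001, -0.0, 0.0, -0.003, 0.0, -0.0, 0.001], 'joint_efforts': [0.002, -85.258, 0.64, -42.669, -0.049, 0.016, 0.0], 'tcp_pos': [0.138, -0.609, 0.227], 'tcp_rot': [0.994, 0.111, -0.0, -0.001], 'contact_force': [0.437, 0.468, 0.105], 'torque': [-0.01, -0.029, -0.027], 'grip_force': 0.0, 'gripper_width': 0.094}
```

View pics/both0.png

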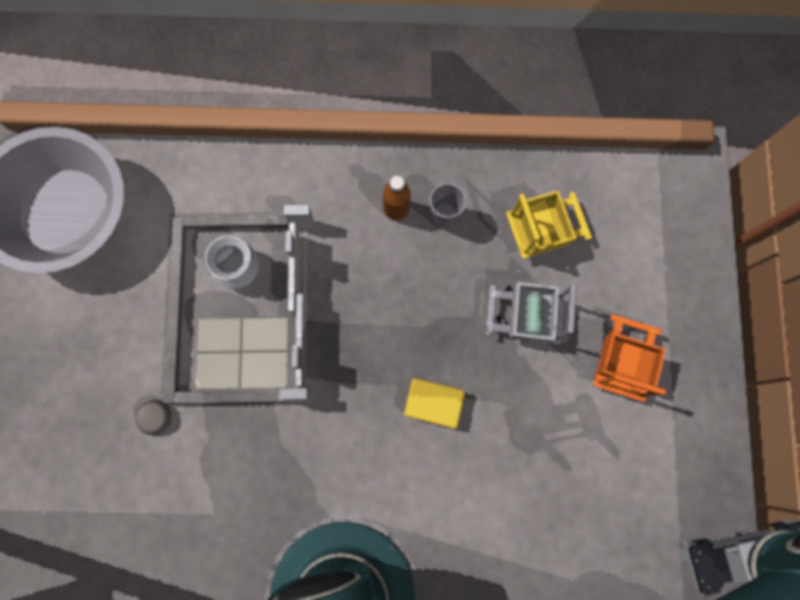

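View pics/sc0.png

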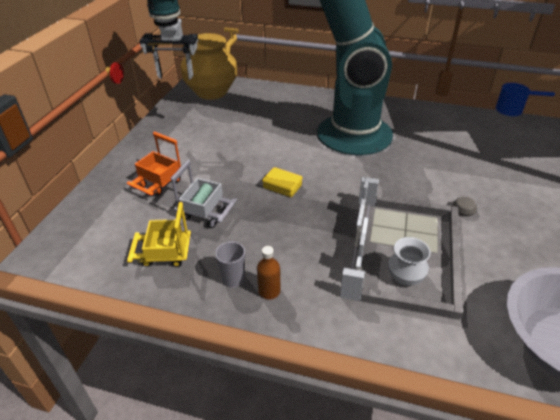

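The top picture (800 wide) shows the screen at u≈298, running v≈210–393, with the bay to its left. The tiles are in the near half at (242,352) and the lota is at (230,262). The grey caddy is at (530,310), nose left and handle at (572,310). Yellow and orange look-alikes stand beside it, at (548,225) and (632,360).

Run:
```python
from h import *
a=load('top0');c=a['color']
def cr(u0,u1,v0,v1): 
    return cv2.resize(c[v0:v1,u0:u1],None,fx=4,fy=4,interpolation=cv2.INTER_CUBIC)
cv2.imwrite('pics/crop0.png',np.hstack([cr(115,220,140,290),cr(330,425,140,290)]))
P=cloud(a)
# points by height in caddy region
sub=P[170:260,330:412].reshape(-1,3); 
m=(sub[:,2]>0.12)&(sub[:,2]<.16); print('handle pts',m.sum())
for h0,h1 in((.12,.16),(.07,.095)):
    m=(sub[:,2]>h0)&(sub[:,2]<h1); print(h0,m.sum(),sub[m].mean(0) if m.any() else 0)
s=P[140:290,195:220].reshape(-1,3)
for h0,h1 in((.105,.14),(.075,.1)):
    m=(s[:,2]>h0)&(s[:,2]<h1); q=s[m]; print(h0,len(q),q.min(0),q.max(0),q.mean(0))
```

```text
handle pts 173
0.12 173 [ 0.53780261 -0.41006699  0.14638063]
0.07 667 [ 0.55336392 -0.36189237  0.0787496 ]
0.105 158 [0.42046009 0.08750728 0.10501045] [0.67583436 0.12317343 0.1370426 ] [0.54985291 0.1044879  0.12704797]
0.075 711 [0.3641121  0.07383158 0.07580828] [0.74250128 0.13559254 0.09987754] [0.54667077 0.10436248 0.08746629]
```

View pics/crop0.png

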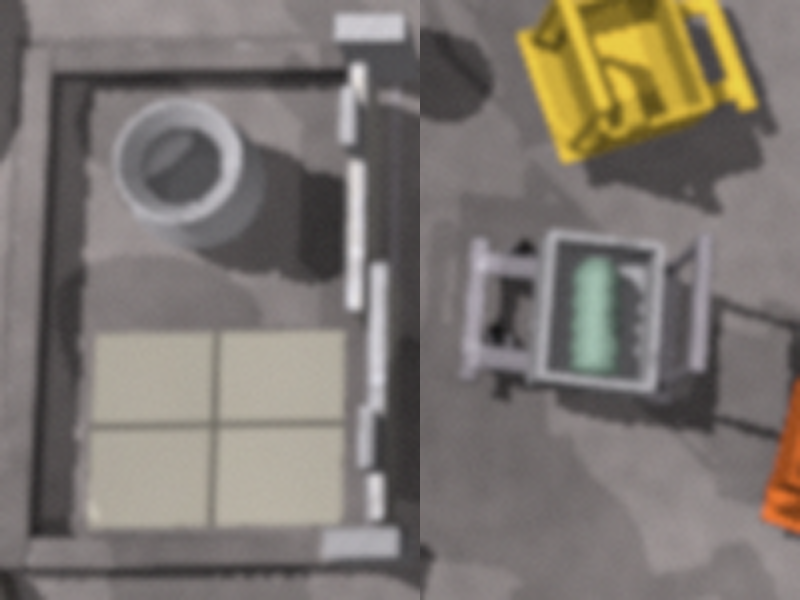

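Run:
```python
from h import *
a=load('top0')
def w(x,y,h,off=115,ox=0): return px(a,off+(x-ox+.5)/4-.5,140+(y+.5)/4-.5,h)[:2]
fp=w(369,27,.09);np_=w(361,543,.09)
print('posts',fp,np_,np.linalg.norm(fp-np_))
d=(fp-np_)/np.linalg.norm(fp-np_);S=(fp+np_)/2;n=np.array([-d[1],d[0]])
print('screen',S,'ang',np.degrees(np.arctan2(d[1],d[0])),n)
loc=lambda p:np.round([(p-S)@d,(p-S)@n],4)
for nm,p in dict(ntab=w(366,436,.13),ftab=w(347,115,.13)).items(): print(nm,p,loc(p))
T=[w(95,331,0),w(344,330,0),w(345,527,0),w(90,527,0)]
for t in T: print('tile',loc(t))
print(np.mean(T,0))
c=lambda x,y,h:w(x,y,h,330,420)
B=[c(550,230,.082),c(664,242,.082),c(655,390,.082),c(540,382,.082)]
print('basket',np.round(B,4).tolist(),np.mean(B,0))
h1,h2=c(704,236,.148),c(696,370,.148);print('handle',h1,h2,(h1+h2)/2,np.linalg.norm(h1-h2),np.degrees(np.arctan2(*(h1-h2)[::-1])))
f1,f2=c(477,240,.06),c(468,378,.06);print('front',f1,f2,np.linalg.norm(f1-f2),np.degrees(np.arctan2(*(f1-f2)[::-1])))
P=cloud(a)
for x,y in((477,260),(700,300),(550,300),(510,360),(600,300)): print(x,y,P[int(140+y/4),int(330+(x-420)/4)].round(3))
g=lambda U,V,h:px(a,U*.7,V*.7,h)[:2].round(3)
print('soap',g(435,403,.038),'tumbler',g(447,200,.1),'bottle',g(397,184,.15),'orange',g(600,360,.05),g(610,320,.1),g(665,345,.14),'yel',g(520,222,.05),g(585,235,.14),g(535,255,.08))
```

```text
posts [0.73428351 0.11294912] [0.37437704 0.09955834] 0.3601554934070847
screen [0.55433027 0.10625373] ang 2.1307791537880894 [-0.03718054  0.99930856]
ntab [0.44103956 0.09418965] [-0.1137 -0.0078]
ftab [0.65770818 0.11828566] [0.1038 0.0082]
tile [-0.0179  0.2079]
tile [-0.0195  0.0275]
tile [-0.1624  0.0243]
tile [-0.1597  0.2053]
[0.46019647 0.21910906]
basket [[0.6008, -0.3241], [0.5942, -0.4035], [0.4901, -0.3947], [0.4937, -0.3158]] [ 0.54470214 -0.35950536]
handle [ 0.58329121 -0.41318257] [ 0.4936387  -0.40534214] [ 0.53846496 -0.40926235] 0.08999469479810639 -4.998001824034839
front [ 0.59755094 -0.27650275] [ 0.49880491 -0.26969668] 0.0989803045819322 -3.942878617171649
477 260 [ 0.586 -0.279  0.044]
700 300 [ 0.538 -0.408  0.155]
550 300 [ 0.55  -0.323  0.081]
510 360 [ 0.515 -0.302  0.038]
600 300 [ 0.551 -0.359  0.082]
soap [ 0.365 -0.169] tumbler [ 0.758 -0.184] bottle [ 0.768 -0.085] orange [ 0.455 -0.49 ] [ 0.526 -0.496] [ 0.474 -0.582] yel [ 0.733 -0.337] [ 0.68  -0.442] [ 0.656 -0.36 ]
```

```bash
cat >> h.py <<'E'
def pose():
    o=bot.get_obs(); R=Ro.from_quat(o['tcp_rot']).as_matrix(); return o,R,np.degrees(np.arctan2(R[1,0],R[0,0]))
def togo(x,y,z,phi):
    o,R,p=pose(); print('t',round(o['time'],2),'tcp',np.round(o['tcp_pos'],4),'phi',round(p,2),'F',np.round(o['contact_force'],1),'w',round(o['gripper_width'],4),'grip',round(o['grip_force'],1))
    print('shift',np.round(R.T@(np.array([x,y,z])-o['tcp_pos']),4),'turn',round(p-phi,2))
E
python3 -m pendant '[[[0,0,0],5.3],[[0,0,0],5.3],[[0.0323,-0.0298,0],0],[[0.0323,-0.0298,0],0],[[0.0323,-0.0298,0],0],[[0.0323,-0.0298,0],0],[[0.0323,-0.0298,0],0],[[0.0323,-0.0298,0],0],[[0.0323,-0.0298,0],0],[[0.0323,-0.0298,0],0],[[0.0323,-0.0298,0],0],[[0.0323,-0.0298,0],0]]' 0
python3 -c "
from h import *
togo(.441,.094,.227,2.13)"
```

```text
time: 1.3
tcp_pos: [0.4505, -0.298, 0.2274]
tcp_rot: [1.0, 0.019, -0.0, -0.0]
contact_force: [0.4, -0.7, -0.7]
gripper_width: 0.0938
grip_force: 0.0
t 1.3 tcp [ 0.4505 -0.298   0.2274] phi 2.16 F [ 0.4 -0.7 -0.7] w 0.0938 grip 0.0
shift [ 0.0053 -0.3921  0.0004] turn 0.03
```

```bash
python3 -m pendant '[[[0.0006,-0.0436,0],0],[[0.0006,-0.0436,0],0],[[0.0006,-0.0436,0],0],[[0.0006,-0.0436,0],0],[[0.0006,-0.0436,0],0],[[0.0006,-0.0436,0],0],[[0.0006,-0.0436,0],0],[[0.0006,-0.0436,0],0],[[0.0006,-0.0436,0],0],[[0,0,0],0]]' 0
python3 - <<'E'
from h import *
togo(.441,.094,.118,2.13)
a=shot('wrist','w1')
P=cloud(a); m=(P[...,2]>.118)&(P[...,2]<.14)&(P[...,0]<.55); q=P[m]; print(len(q),np.median(q,0),q.min(0),q.max(0))
E
```

```text
time: 2.3
tcp_pos: [0.4395, 0.0978, 0.2276]
tcp_rot: [1.0, 0.022, 0.0, -0.001]
contact_force: [0.5, -1.1, 0.1]
gripper_width: 0.0938
grip_force: 0.0
t 2.3 tcp [0.4395 0.0978 0.2276] phi 2.54 F [ 0.5 -1.1  0.1] w 0.0938 grip 0.0
shift [0.0013 0.004  0.1096] turn 0.41
505 [0.44094155 0.09409347 0.13003963] [0.41932972 0.08872314 0.11804559] [0.45918604 0.09920711 0.13177443]
```

View pics/w1.png

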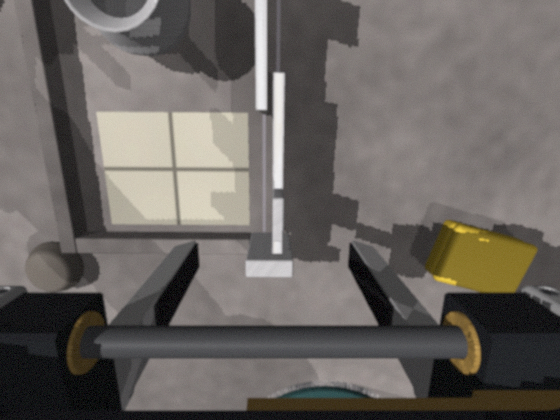

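The wrist view shows the near tab at about (278,225), between the open fingers. Its point cloud puts it at (0.441, 0.094), which agrees with the top camera.

```bash
python3 -m pendant '[[[0.0007,0.002,0.03],0.2],[[0.0006,0.002,0.03],0.2],[[0,0,0.03],0],[[0,0,0.02],0],[[0,0,0],0]]' 0
python3 -m pendant '[[[0,0,0],0],[[0,0,0],0],[[0,0,0],0],[[0,0,0],0],[[0,0,0],0],[[0,0,0],0],[[0,0,0],0],[[0,0,0],0]]' 255 10
python3 -c "
from h import *
togo(.441,.094,.118,2.13)"
```

```text
time: 2.85
tcp_pos: [0.4402, 0.0875, 0.1153]
tcp_rot: [1.0, 0.015, -0.002, 0.0]
contact_force: [-0.9, -0.1, 0.2]
gripper_width: 0.0941
grip_force: 0.0
time: 3.65
tcp_pos: [0.4416, 0.0889, 0.1175]
tcp_rot: [1.0, 0.015, -0.0, -0.0]
contact_force: [-0.6, 0.4, 0.3]
gripper_width: 0.0333
grip_force: 0.0
t 3.65 tcp [0.4416 0.0889 0.1175] phi 1.77 F [-0.6  0.4  0.3] w 0.0333 grip 0.0
shift [-0.0004 -0.0052 -0.0005] turn -0.36
```

```bash
python3 -m pendant '[[[0,-0.0025,0],0],[[0,-0.0025,0],-0.4],[[0,0,0],0],[[0,0,0],0],[[0,0,0],0],[[0,0,0],0]]' 255 10
```

```text
time: 4.25
tcp_pos: [0.4414, 0.0941, 0.1175]
tcp_rot: [1.0, 0.019, 0.0, -0.0]
contact_force: [0.1, 4.4, -0.1]
gripper_width: 0.0099
grip_force: 10.0
```

```bash
python3 -m pendant '[[[0.008,0,0],0],[[0.015,0,0],0],[[0.015,0,0],0],[[0.015,0,0],0],[[0.015,0,0],0],[[0.015,0,0],0],[[0.015,0,0],0],[[0.015,0,0],0],[[0.015,0,0],0],[[0.015,0,0],0],[[0.008,0,0],0],[[0,0,0],0]]'
python3 -m pendant '[[[0.003,0,0],0],[[0.002,0,0],0],[[0.002,0,0],0],[[0.002,0,0],0],[[0,0,0],0]]'
python3 -c "
from h import *
togo(.5543+.045*.9993+.008*.037,.1063+.045*.0372-.008,.118,2.13)"
```

```text
time: 5.45
tcp_pos: [0.5932, 0.0999, 0.1175]
tcp_rot: [1.0, 0.019, 0.0, -0.0]
contact_force: [0.8, 4.3, 4.1]
gripper_width: 0.0099
grip_force: 10.0
time: 5.95
tcp_pos: [0.6008, 0.1001, 0.1174]
tcp_rot: [1.0, 0.019, -0.001, -0.0]
contact_force: [-3.9, 5.1, 4.9]
gripper_width: 0.0099
grip_force: 10.0
t 5.95 tcp [0.6008 0.1001 0.1174] phi 2.19 F [-3.9  5.1  4.9] w 0.0099 grip 10.0
shift [-0.0013  0.0001 -0.0006] turn 0.06
```

```bash
python3 -m pendant '[[[0.002,0,0],0],[[0.002,0,0],0],[[0,0,0],0]]'
```

```text
time: 6.25
tcp_pos: [0.6038, 0.1002, 0.117]
tcp_rot: [1.0, 0.019, -0.002, 0.0]
contact_force: [-9.6, 3.4, 5.3]
gripper_width: 0.0097
grip_force: 10.0
```

```bash
python3 -m pendant '[[[0,0,0],0],[[0,0,0],0],[[0,0,0],0],[[0,0,0],0],[[0,0,-0.02],0],[[0,0,-0.04],0],[[0,0,-0.04],0],[[0,0,0],0]]' 0
python3 - <<'E'
from h import *
a=shot('top','top1')
togo(.5385,-.409,.227,-4.5-90)
P=cloud(a); m=(P[...,2]>.118)&(P[...,2]<.14)&(abs(P[...,1]-.1)<.02)
m&=P[...,0]>.5; q=P[m];print(q.min(0),q.max(0))
E
```

```text
time: 7.05
tcp_pos: [0.6075, 0.1006, 0.2227]
tcp_rot: [1.0, 0.019, 0.004, -0.0]
contact_force: [0.2, 0.4, -0.6]
gripper_width: 0.0704
grip_force: 0.0
t 7.1 tcp [0.6065 0.1002 0.2199] phi 2.15 F [-0.3 -0.6 -1.3] w 0.0745 grip 0.0
shift [-0.087   0.5063 -0.0075] turn 96.65Traceback (most recent call last):
  File "<stdin>", line 5, in <module>
    return umr_minimum(a, axis, None, out, keepdims, initial, where)
ValueError: zero-size array to reduction operation minimum which has no identity
```

```bash
python3 -m pendant '[[[-0.0079,0.03,-0.0007],0],[[-0.0079,0.046,-0.0007],0],[[-0.0079,0.048,-0.0007],0],[[-0.0079,0.048,-0.0007],0],[[-0.0079,0.048,-0.0007],0],[[-0.0079,0.048,-0.0007],0],[[-0.0079,0.048,-0.0007],0],[[-0.0079,0.048,-0.0007],0],[[-0.0079,0.048,-0.0007],0],[[-0.0079,0.048,-0.0007],0],[[-0.008,0.046,-0.0007],0],[[0,0,0],6.6]]' 0
python3 -m pendant '[[[0,0,0],0],[[0,0,0],0],[[0,0,0],0]]' 0
python3 - <<'E'
from h import *
togo(.5385,-.409,.143,-4.5)
a=shot('wrist','w2');t=shot('top','top1b')
P=cloud(a); m=(P[...,2]>.138)&(P[...,2]<.16)&(abs(P[...,0]-.54)<.07)&(abs(P[...,1]+.41)<.04); q=P[m]; print(len(q),np.median(q,0),q.min(0),q.max(0))
(c,s,an)=cv2.minAreaRect((q[:,:2]*1000).astype(np.float32));print(c,s,an)
P=cloud(t);m=(P[...,2]>.115)&(P[...,2]<.14)&(abs(P[...,1]-.105)<.025);q=P[m]
for lo,hi in((.3,.63),(.63,.8)):
  k=q[(q[:,0]>lo)&(q[:,0]<hi)];print(k.min(0),k.max(0))
cv2.imwrite('pics/top1c.png',cv2.resize(t['color'][130:300,100:330],None,fx=3.4,fy=3.4,interpolation=cv2.INTER_CUBIC))
E
```

```text
time: 8.3
tcp_pos: [0.5339, -0.416, 0.223]
tcp_rot: [0.999, -0.042, -0.002, 0.001]
contact_force: [-0.5, 0.4, -0.5]
gripper_width: 0.0939
grip_force: 0.0
time: 8.6
tcp_pos: [0.538, -0.4076, 0.2249]
tcp_rot: [0.999, -0.037, -0.0, -0.0]
contact_force: [0.5, -0.4, -0.8]
gripper_width: 0.0939
grip_force: 0.0
t 8.6 tcp [ 0.538  -0.4076  0.2249] phi -4.2 F [ 0.5 -0.4 -0.8] w 0.0939 grip 0.0
shift [0.0006 0.0014 0.0819] turn 0.3
1363 [ 0.54318247 -0.41111797  0.14758041] [ 0.49243238 -0.41976071  0.13861666] [ 0.58521422 -0.40214289  0.14982714]
(538.790771484375, -410.8902282714844) (9.979921340942383, 93.35311126708984) 84.65923309326172
[0.57854492 0.09343578 0.11590307] [0.61759176 0.10377227 0.13473802]
[0.63654814 0.11151495 0.11544921] [0.67591812 0.12361635 0.13571581]
```

View pics/w2.png

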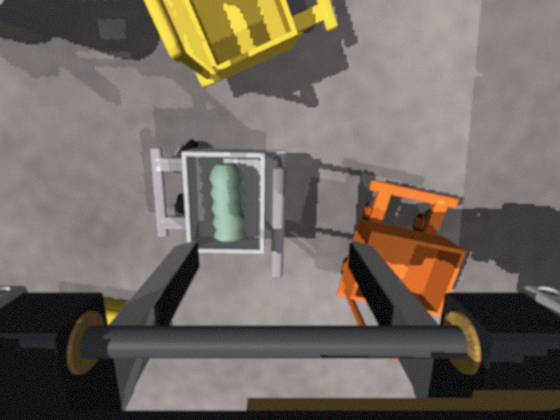

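View pics/top1c.png

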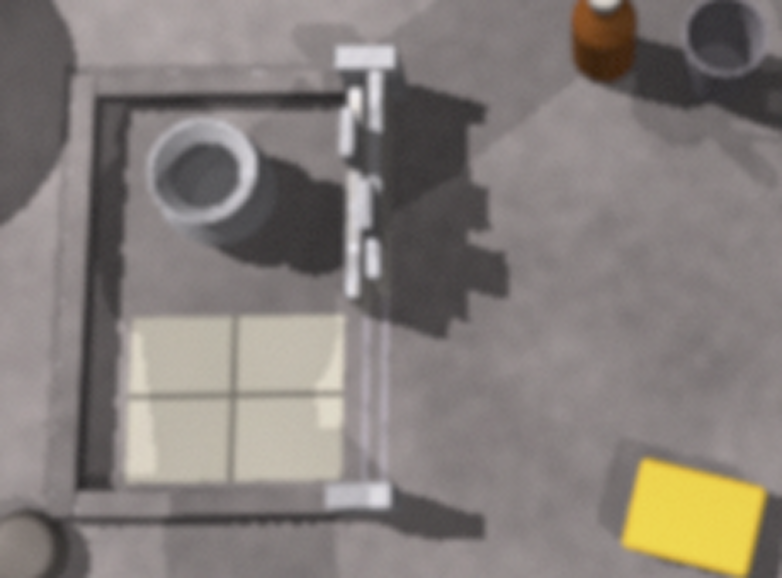

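The wrist view shows the grey caddy's handle bar at about (278,220), clear between the fingers, with both look-alikes apart from it. The top crop shows the near panel now beside the far one (u≈350–375, v≈70–297) and the gap in front of the tiles open. I'll grip the handle.

```bash
python3 -m pendant '[[[0.001,0.0033,0.02],1.1],[[0,0,0.03],0],[[0,0,0.025],0],[[0,0,0.007],0],[[0,0,0],0],[[0,0,0],0]]' 0
python3 - <<'E'
from h import *
togo(.5388,-.411,.143,-5.3)
E
```

```text
time: 9.3
tcp_pos: [0.5389, -0.4124, 0.1445]
tcp_rot: [0.999, -0.048, 0.001, 0.0]
contact_force: [0.8, -0.3, 0.4]
gripper_width: 0.0939
grip_force: 0.0
t 9.3 tcp [ 0.5389 -0.4124  0.1445] phi -5.5 F [ 0.8 -0.3  0.4] w 0.0939 grip 0.0
shift [-0.0002 -0.0014  0.0015] turn -0.2
```

```bash
python3 -m pendant '[[[0,-0.001,0.001],0],[[0,0,0],0],[[0,0,0],0],[[0,0,0],0],[[0,0,0],0],[[0,0,0],0],[[0,0,0],0],[[0,0,0],0],[[0,0,0],0],[[0,0,0],0],[[0,0,0],0],[[0,0,0],0]]' 255 15
python3 - <<'E'
from h import *
togo(.5388,-.411,.143,-5.3)
E
```

```text
time: 10.5
tcp_pos: [0.5383, -0.4113, 0.1421]
tcp_rot: [0.999, -0.048, -0.0, -0.0]
contact_force: [-0.2, 0.4, -0.1]
gripper_width: 0.0099
grip_force: 15.0
t 10.5 tcp [ 0.5383 -0.4113  0.1421] phi -5.54 F [-0.2  0.4 -0.1] w 0.0099 grip 15.0
shift [ 0.0005 -0.0003 -0.0009] turn -0.24
```

```bash
python3 -m pendant '[[[0.0004,-0.0043,0],-1.6],[[0.0009,-0.0086,0],-3.3],[[0.0009,-0.0086,0],-3.3],[[0.0009,-0.0086,0],-3.3],[[0.0009,-0.0086,0],-3.3],[[0.0009,-0.0086,0],-3.3],[[0.0004,-0.0043,0],-1.5],[[0,0,0],0],[[0,0,0],0]]'
python3 - <<'E'
from h import *
togo(.5388,-.411,.143,14.1)
E
```

```text
time: 11.4
tcp_pos: [0.5412, -0.3599, 0.1422]
tcp_rot: [0.993, 0.122, 0.0, 0.0]
contact_force: [0.3, 0.6, -0.7]
gripper_width: 0.01
grip_force: 15.0
t 11.4 tcp [ 0.5412 -0.3599  0.1422] phi 14.01 F [ 0.3  0.6 -0.7] w 0.01 grip 15.0
shift [-0.0147  0.049  -0.0008] turn -0.09
```

```bash
python3 -m pendant '[[[0,-0.008,0],0],[[0,-0.012,0],0],[[0,-0.012,0],0],[[0,-0.012,0],0],[[0,-0.012,0],0],[[0,-0.012,0],0],[[0,-0.012,0],0],[[0,-0.012,0],0],[[0,-0.012,0],0],[[0,-0.008,0],0],[[0,-0.004,0],0],[[0,0,0],0]]'
python3 - <<'E'
from h import *
togo(.5388,-.411,.143,14.1)
t=shot('top','top2');b=shot('scene','sc2')
P=cloud(t); 
m=(P[...,2]>.074)&(P[...,2]<.092)&(abs(P[...,0]-.5)<.12)&(P[...,1]<-.02)&(P[...,1]>-.3);q=P[m]
print(len(q),cv2.minAreaRect((q[:,:2]*1000).astype(np.float32)))
u=lambda im,X:proj(im,X).astype(int)
cu=u(t,(.5,-.16,.05));cs=u(b,(.5,-.14,.03))
A=t['color'][cu[1]-50:cu[1]+50,cu[0]-50:cu[0]+50];B=b['color'][cs[1]-50:cs[1]+50,cs[0]-50:cs[0]+50]
print(cu,cs)
cv2.imwrite('pics/c2.png',np.hstack([cv2.resize(i,(400,400),interpolation=cv2.INTER_CUBIC) for i in(A,B)]))
E
```

```text
time: 12.6
tcp_pos: [0.5128, -0.2467, 0.1421]
tcp_rot: [0.992, 0.123, -0.0, -0.0]
contact_force: [-1.1, 0.3, -0.9]
gripper_width: 0.0098
grip_force: 15.0
t 12.6 tcp [ 0.5128 -0.2467  0.1421] phi 14.09 F [-1.1  0.3 -0.9] w 0.0098 grip 15.0
shift [-0.0148  0.1657 -0.0009] turn -0.01
201 ((497.4033508300781, -184.1910400390625), (104.2549057006836, 55.62590789794922), 14.597798347473145)
[302 233] [278 208]
```

View pics/c2.png

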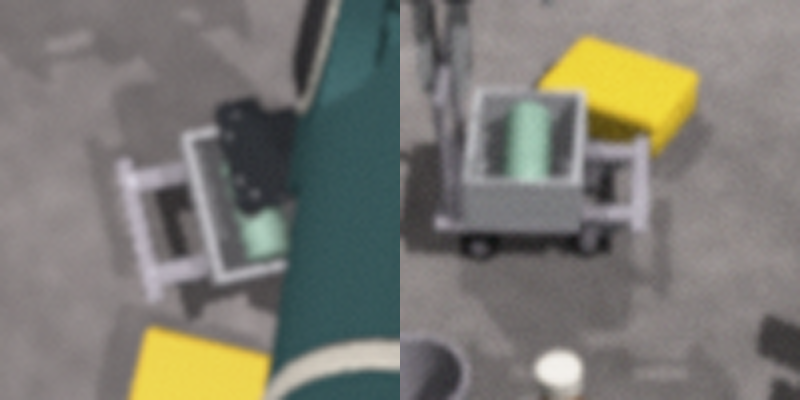

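Top and scene crops: the caddy is rolling on heading, with the nose at (140,230) in the left crop. Both castors trail, and the soap case is about 15 mm clear of its left flank. It is still wholly in front of the screen.

```bash
python3 -m pendant '[[[0,-0.008,0],0],[[0,-0.012,0],0],[[0,-0.012,0],0],[[0,-0.012,0],0],[[0,-0.012,0],0],[[0,-0.012,0],0],[[0,-0.012,0],0],[[0,-0.012,0],0],[[0,-0.010,0],0]]'
python3 -m pendant '[[[-0.0004,-0.0105,0],1.5],[[-0.0004,-0.0105,0],1.5],[[-0.0004,-0.0105,0],1.5],[[-0.0004,-0.0105,0],1.5],[[-0.0004,-0.0105,0],1.5],[[-0.0004,-0.0105,0],1.5],[[-0.0004,-0.0105,0],1.5],[[-0.0004,-0.0105,0],1.5],[[0,0,0],0],[[0,0,0],0]]'
python3 - <<'E'
from h import *
togo(.5388,-.411,.143,2.13)
b=shot('scene','sc3');t=shot('top','top3')
P=cloud(t)
S=np.array([.5543,.1063]);d=np.array([.9993,.0372]);n=np.array([-.0372,.9993])
o,_,_=pose();v=o['tcp_pos'][:2]-S;print('handle screen',v@d,v@n)
m=(P[...,2]>.072)&(P[...,2]<.092)&(abs(P[...,0]-.48)<.12)&(P[...,1]<.05)&(P[...,1]>-.15);q=P[m]
print(len(q),cv2.minAreaRect((q[:,:2]*1000).astype(np.float32)))
q=cloud(b);m=(q[...,2]>.074)&(q[...,2]<.09)&(abs(q[...,0]-.48)<.1)&(q[...,1]<.03)&(q[...,1]>-.15);q=q[m];r=cv2.minAreaRect((q[:,:2]*1000).astype(np.float32));print(len(q),r)
cs=proj(b,(.49,.02,.03)).astype(int);ct=proj(t,(.48,0,.05)).astype(int)
A=t['color'][ct[1]-55:ct[1]+55,ct[0]-55:ct[0]+55];B=b['color'][cs[1]-55:cs[1]+55,cs[0]-55:cs[0]+55]
cv2.imwrite('pics/c3.png',np.hstack([cv2.resize(i,(400,400),interpolation=cv2.INTER_CUBIC) for i in(A,B)]))
E
```

```text
time: 13.6
tcp_pos: [0.4878, -0.1471, 0.1421]
tcp_rot: [0.992, 0.123, -0.0, -0.0]
contact_force: [-1.0, -0.7, -0.3]
gripper_width: 0.0101
grip_force: 15.0
time: 14.6
tcp_pos: [0.4721, -0.0659, 0.1421]
tcp_rot: [1.0, 0.019, -0.0, -0.0]
contact_force: [-0.4, 0.8, -3.1]
gripper_width: 0.0099
grip_force: 15.0
t 14.6 tcp [ 0.4721 -0.0659  0.1421] phi 2.13 F [-0.4  0.8 -3.1] w 0.0099 grip 15.0
shift [ 0.0538  0.3474 -0.0009] turn -0.0
handle screen -0.08853497006491261 -0.1694654883659325
25 ((434.9772033691406, 21.393943786621094), (35.42988204956055, 5.466105937957764), 7.70657205581665)
405 ((472.8337097167969, -19.223514556884766), (110.02873992919922, 95.28253936767578), 1.7503353357315063)
```

View pics/c3.png

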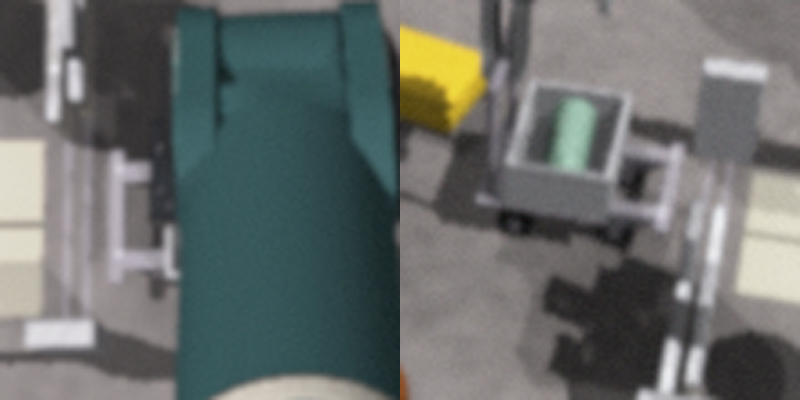

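The caddy is squared up just before the gap. In the left crop the nose bar is at (118,150–278), between the panel end (v≈120) and the post (v≈320). I'll check the vertical force before rolling in.

```bash
python3 -m pendant '[[[0,0,0],0],[[0,0,0],0]]'; python3 -m pendant '[[[0,0,0.0005],0],[[0,0,0],0],[[0,0,0],0]]'
```

```text
time: 14.9
tcp_pos: [0.4721, -0.0662, 0.1421]
tcp_rot: [1.0, 0.018, -0.0, -0.0]
contact_force: [-0.2, -0.1, -0.9]
gripper_width: 0.0099
grip_force: 15.0
time: 15.2
tcp_pos: [0.4723, -0.0661, 0.1419]
tcp_rot: [1.0, 0.018, 0.0, 0.0]
contact_force: [-1.7, 0.7, 4.7]
gripper_width: 0.0099
grip_force: 15.0
```

```bash
python3 -m pendant '[[[0,-0.006,0],0],[[0,-0.012,0],0],[[0,-0.012,0],0],[[0,-0.012,0],0],[[0,-0.012,0],0],[[0,-0.012,0],0],[[0,-0.012,0],0],[[0,-0.012,0],0],[[0,-0.012,0],0],[[0,-0.012,0],0],[[0,-0.006,0],0],[[0,0,0],0]]'
python3 - <<'E'
from h import *
S=np.array([.5543,.1063]);d=np.array([.9993,.0372]);n=np.array([-.0372,.9993])
g=S-.0895*d+.052*n; togo(*g,.142,2.13)
b=shot('scene','sc4');q=cloud(b);m=(q[...,2]>.074)&(q[...,2]<.09)&(abs(q[...,0]-.47)<.08)&(q[...,1]<.21)&(q[...,1]>.05);q=q[m][:,:2]-S
q=np.c_[q@d,q@n]; print(len(q),np.percentile(q,[1,50,99],axis=0),cv2.minAreaRect((q*1000).astype(np.float32)))
E
```

```text
time: 16.4
tcp_pos: [0.4679, 0.0547, 0.1419]
tcp_rot: [1.0, 0.019, 0.0, -0.0]
contact_force: [-1.7, 0.9, 5.9]
gripper_width: 0.0097
grip_force: 15.0
t 16.4 tcp [0.4679 0.0547 0.1419] phi 2.13 F [-1.7  0.9  5.9] w 0.0097 grip 15.0
shift [-1.300e-03 -1.004e-01 -1.000e-04] turn -0.0
421 [[-0.13910232 -0.0496014 ]
 [-0.07953261  0.00487808]
 [-0.00821543  0.0448168 ]] ((-73.4264907836914, -3.1327552795410156), (96.54619598388672, 138.76104736328125), 89.91069793701172)
```

Clear and on line, so I'll roll the last 100 mm.

```bash
python3 -m pendant '[[[0,-0.006,0],0],[[0,-0.012,0],0],[[0,-0.012,0],0],[[0,-0.012,0],0],[[0,-0.012,0],0],[[0,-0.012,0],0],[[0,-0.012,0],0],[[0,-0.012,0],0],[[0,-0.007,0],0],[[0,-0.0035,0],0],[[0,0,0],0],[[0,0,0],0]]'
python3 - <<'E'
from h import *
S=np.array([.5543,.1063]);d=np.array([.9993,.0372]);n=np.array([-.0372,.9993])
g=S-.0895*d+.052*n; togo(*g,.142,2.13)
E
```

```text
time: 17.65
tcp_pos: [0.4645, 0.1541, 0.1418]
tcp_rot: [1.0, 0.018, 0.0, -0.0]
contact_force: [-1.6, 0.2, 6.6]
gripper_width: 0.0101
grip_force: 15.0
t 17.65 tcp [0.4645 0.1541 0.1418] phi 2.05 F [-1.6  0.2  6.6] w 0.0101 grip 15.0
shift [-0.0016 -0.0009 -0.0002] turn -0.08
```

```bash
python3 -m pendant '[[[0,0,0],0],[[0,0,0],0],[[0,0,0],0],[[0,0,0],0],[[0,0,0],0],[[0,0,0],0],[[0,0,0],0],[[0,0,-0.01],0],[[0,0,-0.03],0],[[0,0,-0.04],0],[[0,0,-0.03],0],[[0,0,0],0]]' 120
python3 -m pendant '[[[0,0.02,0],0],[[0,0.04,0],0],[[0,0.04,0],0],[[0,0.04,0],0],[[0,0.04,0],0],[[0,0.04,0],0],[[0,0.04,0],0],[[0,0.04,0],0],[[0,0.04,0],0],[[0,0,0],0],[[0,0,0],0]]'
python3 - <<'E'
from h import *
S=np.array([.5543,.1063]);d=np.array([.9993,.0372]);n=np.array([-.0372,.9993])
t=shot('top','top5');b=shot('scene','sc5')
P=cloud(t);q=P[(P[...,2]>.13)&(P[...,2]<.16)&(abs(P[...,0]-.465)<.07)&(abs(P[...,1]-.155)<.03)][:,:2]-S
q=np.c_[q@d,q@n];print('handle',len(q),cv2.minAreaRect((q*1000).astype(np.float32)))
q=P[(P[...,2]>.074)&(P[...,2]<.09)&(abs(P[...,0]-.465)<.08)&(P[...,1]>.15)&(P[...,1]<.3)][:,:2]-S
q=np.c_[q@d,q@n];print('basket',len(q),cv2.minAreaRect((q*1000).astype(np.float32)))
A=t['color'][140:290,110:220];cs=proj(b,(.47,.22,.03)).astype(int);B=b['color'][cs[1]-75:cs[1]+75,cs[0]-45:cs[0]+45]
cv2.imwrite('pics/c5.png',np.hstack([cv2.resize(i,None,fx=4,fy=4,interpolation=cv2.INTER_CUBIC) for i in(A,B)]))
E
```

```text
time: 18.85
tcp_pos: [0.4656, 0.1552, 0.256]
tcp_rot: [1.0, 0.018, 0.003, -0.001]
contact_force: [0.9, 0.3, -0.3]
gripper_width: 0.0498
grip_force: 0.0
time: 19.95
tcp_pos: [0.4762, -0.1856, 0.2514]
tcp_rot: [1.0, 0.017, -0.0, -0.0]
contact_force: [0.6, -0.2, -0.0]
gripper_width: 0.0497
grip_force: 0.0
handle 169 ((-86.5947265625, 50.28813552856445), (11.09821605682373, 94.02874755859375), 89.71514892578125)
basket 404 ((-87.22874450683594, 95.34384155273438), (96.77522277832031, 104.31019592285156), 89.90703582763672)
```

View pics/c5.png

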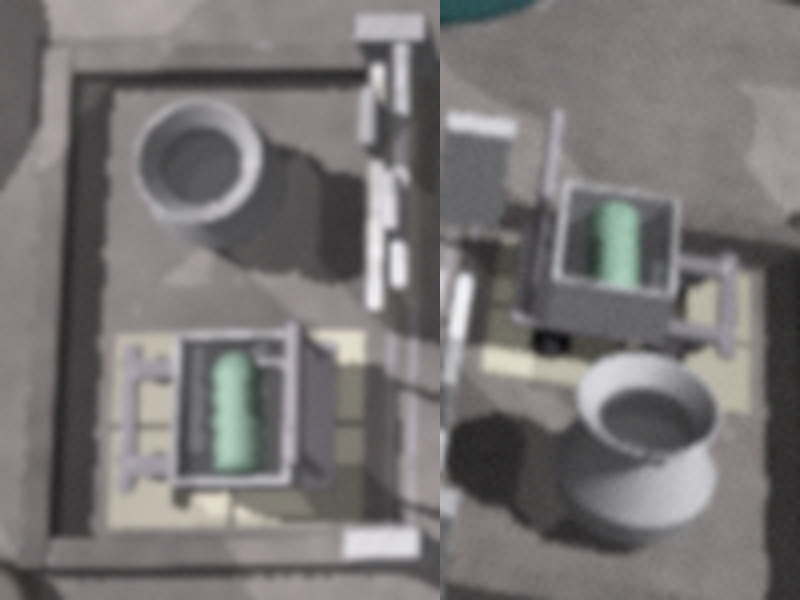

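The caddy stands square on the tiles: frame centre at about (-0.087, 0.115) in the screen frame, against a tile centre of (-0.090, 0.117). The nose bar is at (130,415) in the left crop, both panels stand together, and the lota is undisturbed.

```bash
python3 -c "
from cell import bot
print(bot.sign_off())"
```

```text
the job is handed in; nothing more can be done
None
```

I slid the near panel fully aside, rolled the caddy nose first through the gap to stand squarely over the tiles (about 3 mm off their centre), let go and handed the job in at about 20 s. The castors should be trailing straight: I saw that before the screen, but at the end I inferred it from the 220 mm straight run in.

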